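Sort the returned table ware into the pans

TASK

Clear the work plate in the middle of the steel pan well. Slide the two white ramekins off the plate into the pan that already holds ramekins, and the two blue sachet caddies into the pan that already holds caddies; they are slid over the edge, not lifted. The amber tea-light glass is breakable and does not go in a pan: pick it up and set it down upright on the orange tray with the other two glasses, without dropping it, knocking any glass over or shoving those two about.

Things in the scene. Friction and masses are not known exactly. Their poses are not given: they have to be found in the camera images.
- well: fixed stainless pan well, 552 (x) x 570 (y) mm. Along its middle (y) runs the flat work plate, top 115 mm above the table; a pan lies on either side. From the centre line outward in x: plate to 98 mm, pan flange (1 mm lower) to 111, open pan to 249, then frame. On the plate five things stand in a row along y, some 100 mm apart, mixed. Origin: centre of its underside, z up, x away from the robot.
- pan_ramekins: one of two like stainless pans, fixed in the well's side bays: the one already holding two loose white ramekins. Inside 138 (x) x 506 (y) mm, walls and floor 4 mm thick, 12 mm flange around it. Origin: centre of its underside, z up, y along the pan, rim at z 100 mm. Either pan may be the one on the robot's side of the plate.
- pan_caddies: one of two like stainless pans, fixed in the well's side bays: the one already holding two loose blue caddies. Inside 138 (x) x 506 (y) mm, walls and floor 4 mm thick, 12 mm flange around it. Origin: centre of its underside, z up, y along the pan, rim at z 100 mm. Either pan may be the one on the robot's side of the plate.
- ramekin_a: white melamine ramekin (open round dip pot), 76 mm across the rim, 68 mm across the foot, 36 mm high, about 0.1 kg, standing upright on the work plate. Origin: centre of its underside, z up.
- ramekin_b: white melamine ramekin (open round dip pot), 76 mm across the rim, 68 mm across the foot, 36 mm high, about 0.1 kg, standing upright on the work plate. Origin: centre of its underside, z up.
- caddy_a: blue plastic sachet caddy (open rectangular box with one cross wall), 62 mm (x) x 84 mm (y) x 42 mm high, about 0.09 kg, standing upright on the work plate, its long side roughly along the row of things. Origin: centre of its underside, z up.
- caddy_b: blue plastic sachet caddy (open rectangular box with one cross wall), 62 mm (x) x 84 mm (y) x 42 mm high, about 0.09 kg, standing upright on the work plate, its long side roughly along the row of things. Origin: centre of its underside, z up.
- tealight: amber tea-light glass, an open tumbler 60 mm across the foot, 64 mm across the rim, 70 mm high, wall 4 mm, about 0.2 kg, standing upright on the work plate among the other things. Origin: centre of its underside, z up.
- tray: orange serving tray with a grey liner, fixed, lying on the table to the left or the right of the well: 300 mm (x) x 200 mm (y), lip 16 mm high and 4 mm thick, floor top 4 mm above the origin. Origin: centre of its underside, z up. Two amber glasses stand near its -x end (at about x -90 mm, y -45 and +45 mm); the rest of its floor is free.
- tray_glass_a: amber tea-light glass like the other, 64 mm across, 70 mm high, already standing on the orange tray; it stays where it is. Origin: centre of its underside.
- tray_glass_b: amber tea-light glass like the other, 64 mm across, 70 mm high, already standing on the orange tray; it stays where it is. Origin: centre of its underside.

How it is judged:
At the end, for the whole second after the job is handed in: Both ramekins lie inside the pan that held ramekins and both caddies inside the pan that held caddies (their origins within the pan's walls and below its rim, any way up); the tea-light glass stands on the tray's floor, upright within about 3 degrees; everything is at rest (x of ramekin_a in the frame of pan_ramekins between -0.069 and 0.069 m and y of ramekin_a in the frame of pan_ramekins between -0.253 and 0.253 m and z of ramekin_a in the frame of pan_ramekins between -0.005 and 0.097 m and linear speed of each of ramekin_a, ramekin_b, caddy_a, caddy_b, tealight below 0.03 m/s and x of ramekin_b in the frame of pan_ramekins between -0.069 and 0.069 m and y of ramekin_b in the frame of pan_ramekins between -0.253 and 0.253 m and z of ramekin_b in the frame of pan_ramekins between -0.005 and 0.097 m and x of caddy_a in the frame of pan_caddies between -0.069 and 0.069 m and y of caddy_a in the frame of pan_caddies between -0.253 and 0.253 m and z of caddy_a in the frame of pan_caddies between -0.005 and 0.097 m and x of caddy_b in the frame of pan_caddies between -0.069 and 0.069 m and y of caddy_b in the frame of pan_caddies between -0.253 and 0.253 m and z of caddy_b in the frame of pan_caddies between -0.005 and 0.097 m and x of tealight in the frame of tray between -0.146 and 0.146 m and y of tealight in the frame of tray between -0.096 and 0.096 m and z of tealight in the frame of tray between 0 and 0.01 m and angle between tealight's own z axis and vertical below 0.06 rad); the robot touches nothing.
It fails at once if a ramekin or caddy lifted more than 30 mm above the work plate (z of any of ramekin_a, ramekin_b, caddy_a, caddy_b in the frame of well above 0.145 m).
It fails at once if a glass knocked over (tilted more than about 30 degrees) (angle between any of tealight, tray_glass_a, tray_glass_b's own z axis and vertical above 0.5 rad).
It fails at once if the tea-light glass dropped (moving faster than 0.5 m/s while the fingers do not touch it) (linear speed of tealight above 0.5 m/s and contact force between the fingers and tealight below 0.05 N).
It fails at once if a glass that was already on the tray shoved more than 30 mm (distance of any of tray_glass_a, tray_glass_b from where it was at the start of the episode above 0.03 m).
It also fails if it takes over 70 s, if anything falls off the work surface, if the arm or the gripper's body presses on something with over 40 N, if the wrist force passes 120 N, or if a joint passes its speed limit or range.

ROBOT

A 6-joint arm with a two-finger parallel gripper is mounted at the origin on the work surface. World frame = base frame: x ahead of the robot, y to its left, z up, the work surface at z = 0. Lengths are in m, angles in rad, forces in N, time in s.
With the tool pointing down it reaches from about 0.275 to 0.825 m from the base axis. Payload 4.9 kg.
Tool frame: the origin (TCP) lies at the very end of the fingers, on their centre line; the grasp point (between the pads) lies 19 mm behind it (bot.pinch_z is the distance from the TCP to the grasp point, in m); y points along the fingers, z is the direction in which the jaws open and shut, and the axes are right-handed (so a half turn about y gives the same grasp; the last joint's range is limited). The gripper opens to 85 mm and grips with 20 to 120 N. Pads are 22 mm wide; open, the fingers measure 114 mm over their backs; the gripper's body (76 mm by 85 mm) begins 54 mm behind the grasp point. The pads swing forward as they close: fully open they stand 13 mm farther back than shut.
Start: joints at [-0.134, 0.326, -0.193, 1.052, 0, 1.437], TCP at [0.55, 0, 0.231] pointing down, gripper open.
Joint ranges: [-2.65, 2.65], [-0.97, 1.79], [-1.3, 1.35], [-1.93, 2.1], [-1.47, 1.37], [-3.14, 3.14]. Speed limits (rad/s): [2.57, 2.57, 3.14, 3.14, 3.14, 3.14].

INTERFACE

Orientations are given as a unit quaternion [w, x, y, z].
In Python, from plant import bot, kin, grab_frame, recognise, place_of gives the robot as it stands. Calls block until the motion is done:
- bot.move_to(position, orientation): joint-space move of the TCP to a pose.
- bot.movel(position, ori=None, vel=0.15): straight line of the TCP; ori=None keeps the orientation; vel is the mean speed in m/s.
- bot.movej(angles): joint-space move.
- bot.release() and bot.close_gripper(grip_force=None): open the fingers fully, or close them until they stop; grip_force is the grip in N (None keeps the last).
- bot.pause(seconds).
- kin.solve_ik(position, orientation): joint angles nearest the present ones, or None.
- bot.observe(): the state.
- grab_frame(name): name is "scene" or "side" or "wrist"; returns a dict with "color" (400x640x3 uint8, blue, green, red), "fov_y" (degrees; the focal length in pixels is half the picture's height over the tangent of half this angle, whatever the lens; pixels are square), "cx", "cy" (the principal point, pixels), "T" (4x4, takes a point from camera to world coordinates); the wrist camera has in their place "mount" (4x4, takes a point from camera to tool coordinates, whose origin is the TCP and whose axes are the tool frame's). Camera axes: x right, y down, z forward; pixel columns grow to the right and rows downward; lengths in m; the calibration is good to about 2 mm. The wrist camera is an equidistant fisheye: a pixel r from the principal point sees the ray r / f radians off the axis. A picture is of the moment at which its call begins: read the wrist's pose just before it. There is no depth.
A pose or a line that the arm cannot do raises bot.MotionError and nothing moves.
- bot.sign_off(): hands the job in, once; it reports no verdict.
Trained networks look in the newest picture that a camera, given by its name, has taken for a name from the list of things; names that differ only in an ending like _2 or _b are one class to them, and where a whole thing is asked for, a point or a joint stands for the part that bears it (a point fixed in the world has none). Each returns a list of dicts, best first, with "score" (0 to 1); they miss things now and then, are a little off and sometimes report something else, mostly with a low value. They report only what shows in the picture. A call takes as long as a camera call.
- recognise(camera, thing): "box" ([left, top, right, bottom] as shares, 0 to 1, of the picture: columns of its width, rows of its height, round what is visible of it).
- place_of(camera, thing): "position" ([column, row] as shares, 0 to 1, of the picture: columns of its width, rows of its height: a listed point, or the origin of a listed thing).
The state is a dict: "t": time; "q": joint angles; "joint_vel": joint speeds; "joint_efforts": joint torques, N m; "ee_pos": TCP position; "tool_rot": TCP orientation; "wrist_force": force on the tool from outside, world axes, zero at the start; "ft_torque": the same for the moment, N m; "width": finger opening in m.
Only numpy, scipy, OpenCV 4.12 (cv2) and the standard library are available. Lean on these libraries where they do the work, as an engineer would, in place of code of your own. Each camera call takes 0.05 s, during which the arm holds its last target.

## Working session

There is one attempt and no reset: what is moved stays moved. The work goes in short steps, each a Python script; the robot and the scene stay as the last script left them, time stands still between calls to the robot, and variables do not carry over. Pictures are saved under pics/ and viewed, and the job is handed in when it is done.

```bash
ls; mkdir -p pics; python3 - <<'E'
from plant import bot,kin,grab_frame,recognise,place_of
import cv2
for c in ["scene","side","wrist"]:
    f=grab_frame(c); cv2.imwrite(f"pics/{c}0.png",f["color"])
    print(c,f["fov_y"],f["cx"],f["cy"],(f.get("T") if "T" in f else f["mount"]).round(4).tolist())
    for th in ["ramekin_a","caddy_a","tealight","tray","well","pan_ramekins","pan_caddies"]:
        print(th,[([round(v,3) for v in d["position"]],round(d["score"],2)) for d in place_of(c,th)])
o=bot.observe();print(o)
E
```

```text
pics
scene 45.107936991774395 319.839498996637 197.51883122401352 [[0.4027, 0.5663, -0.7191, 1.7083], [0.9153, -0.2396, 0.3239, -0.5137], [0.0111, -0.7886, -0.6148, 1.0854], [0.0, 0.0, 0.0, 1.0]]
ramekin_a [([0.413, 0.528], 0.87), ([0.582, 0.447], 0.85), ([0.295, 0.548], 0.48)]
caddy_a [([0.463, 0.508], 0.71), ([0.504, 0.495], 0.56)]
tealight [([0.542, 0.468], 0.64), ([0.288, 0.592], 0.36)]
tray [([0.291, 0.593], 0.8)]
well [([0.504, 0.559], 0.63)]
pan_ramekins [([0.545, 0.622], 0.86)]
pan_caddies [([0.473, 0.471], 0.62)]
side 47.24525065214836 314.1855605109836 207.29066833459413 [[0.9944, -0.0695, 0.0802, 0.4021], [-0.1047, -0.7673, 0.6327, -1.0223], [0.0175, -0.6375, -0.7702, 1.3472], [0.0, 0.0, 0.0, 1.0]]
ramekin_a [([0.519, 0.612], 0.64), ([0.481, 0.398], 0.45)]
caddy_a [([0.512, 0.558], 0.86), ([0.513, 0.505], 0.73)]
tealight [([0.497, 0.447], 0.55)]
tray [([0.471, 0.859], 0.61)]
well [([0.499, 0.549], 0.58)]
pan_ramekins [([0.493, 0.457], 0.68), ([0.577, 0.536], 0.61)]
pan_caddies [([0.432, 0.561], 0.68), ([0.519, 0.61], 0.59)]
wrist 65.70646984690485 321.8690601529 199.588126
[... 298 characters left out ...]
ies [([0.29, 0.425], 0.94)]
{'t': 1.2, 'q': array([-1.34243024e-01,  3.26232806e-01, -1.92584757e-01,  1.05199996e+00,
       -5.65112224e-06,  1.43659465e+00]), 'joint_vel': array([ 0.00051058, -0.00015972, -0.00139713,  0.00134511, -0.00052106,
       -0.00027382]), 'joint_efforts': array([-8.29878754e-04, -4.43343222e+01,  2.62754023e+01,  1.29538614e-03,
       -1.86571451e-04,  1.73739465e-05]), 'ee_pos': array([ 5.50022765e-01, -1.70166347e-05,  2.31268752e-01]), 'tool_rot': array([ 0.49998353, -0.49999579,  0.50001509, -0.50000559]), 'wrist_force': array([-0.33234491, -0.76827578, -0.23036603]), 'ft_torque': array([-0.02120385,  0.01844368, -0.00557478]), 'width': 0.08558415928627094}
```

View pics/scene0.png

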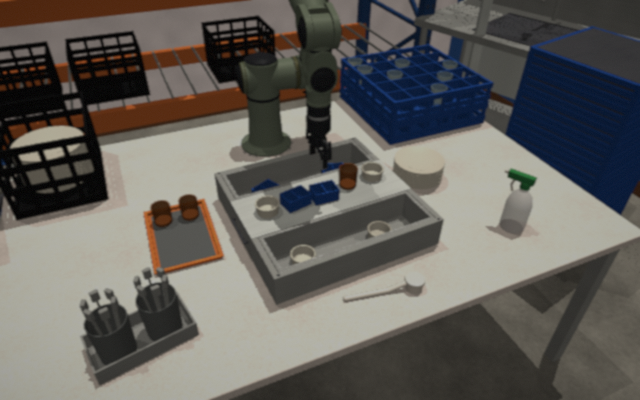

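View pics/side0.png

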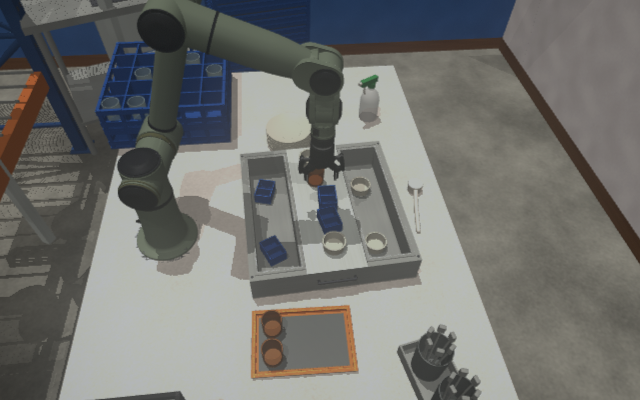

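View pics/wrist0.png

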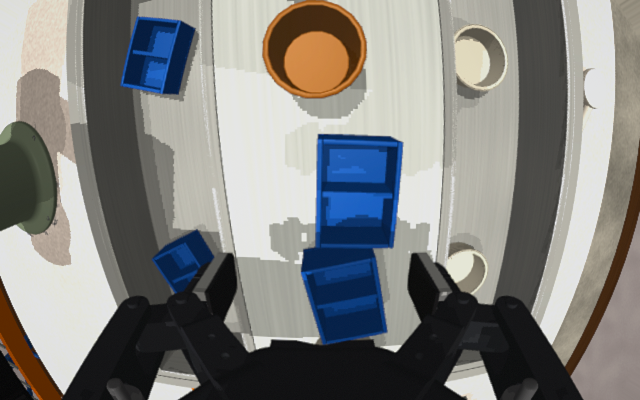

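```bash
cat > h.py <<'E'
from plant import bot,kin,grab_frame,recognise,place_of
import numpy as np,cv2
from scipy.spatial.transform import Rotation as R
def ray(f,u,v,pose=None):
    fl=200/np.tan(np.radians(f["fov_y"]/2)); x,y=u-f["cx"],v-f["cy"]
    if "T" in f: T=f["T"]; d=np.array([x/fl,y/fl,1])
    else:
        r=np.hypot(x,y); a=r/fl; d=np.array([x/r*np.sin(a),y/r*np.sin(a),np.cos(a)]) 
        p,q=pose; W=np.eye(4); W[:3,:3]=R.from_quat([q[1],q[2],q[3],q[0]]).as_matrix(); W[:3,3]=p; T=W@f["mount"]
    return T[:3,3],T[:3,:3]@d
def hit(f,u,v,z,pose=None):
    o,d=ray(f,u,v,pose); return (o+d*(z-o[2])/d[2])[:3]
def project(f,P):
    T=np.linalg.inv(f["T"]); c=T[:3,:3]@np.asarray(P)+T[:3,3]
    fl=200/np.tan(np.radians(f["fov_y"]/2)); return c[:2]/c[2]*fl+[f["cx"],f["cy"]]
E
python3 - <<'E'
from h import *
for c in ["scene","side","wrist"]:
    o=bot.observe(); pose=(o["ee_pos"],o["tool_rot"])
    f=grab_frame(c)
    for th,z in [("ramekin_a",.115),("caddy_a",.115),("tealight",.115),("tray_glass_a",.004),("tray",0),("well",0),("pan_ramekins",.014),("pan_caddies",.014)]:
        print(c,th,[(hit(f,d["position"][0]*640,d["position"][1]*400,z,pose)[:2].round(3).tolist(),round(d["score"],2)) for d in place_of(c,th)])
E
```

```text
scene ramekin_a [([0.571, -0.193], 0.96), ([0.545, 0.211], 0.92)]
scene caddy_a [([0.57, -0.088], 0.74), ([0.576, 0.023], 0.71)]
scene tealight [([0.552, 0.198], 0.74), ([0.553, 0.094], 0.56)]
scene tray_glass_a [([0.359, -0.395], 0.71), ([0.35, -0.484], 0.57)]
scene tray [([0.467, -0.433], 0.81)]
scene well [([0.557, 0.003], 0.98)]
scene pan_ramekins [([0.735, 0.025], 0.94)]
scene pan_caddies [([0.374, 0.0], 0.55)]
side ramekin_a [([0.573, -0.181], 0.63), ([0.582, 0.011], 0.63), ([0.528, 0.232], 0.49)]
side caddy_a [([0.582, 0.009], 0.96), ([0.567, -0.091], 0.9), ([0.569, -0.177], 0.6)]
side tealight [([0.549, 0.128], 0.59)]
side tray_glass_a [([0.367, -0.389], 0.94), ([0.369, -0.48], 0.58), ([0.753, 0.037], 0.56)]
side tray [([0.441, -0.446], 0.66)]
side well [([0.546, 0.026], 0.57), ([0.592, -0.097], 0.42)]
side pan_ramekins [([0.748, 0.025], 0.73)]
side pan_caddies [([0.388, 0.005], 0.91)]
wrist ramekin_a []
wrist caddy_a [([0.58, 0.009], 0.9), ([0.572, -0.088], 0.85)]
wrist tealight [([0.545, 0.114], 0.93)]
wrist tray_glass_a []
wrist tray []
wrist well []
wrist pan_ramekins [([0.742, 0.017], 0.69)]
wrist pan_caddies [([0.381, -0.0], 0.87)]
```

The pictures show ramekins in the far pan (+x) and caddies in the near pan. Along +y the row is ramekin, caddy, caddy, glass, ramekin. The tray is on the right at about (0.45, -0.44). Next I check the well's centre and yaw, and look at the glass from above.

```bash
python3 - <<'E'
from h import *
o=bot.observe(); pose=(o["ee_pos"],o["tool_rot"]); f=grab_frame("wrist")
for p in [(213,30),(217,150),(240,320),(448,70),(443,200),(437,235)]: print(p,hit(f,*p,.115,pose).round(3))
s=grab_frame("side")
for p in [(250,292),(417,272),(241,153),(380,143)]: print("corner",p,hit(s,*p,.115).round(3))
q=o["tool_rot"]
bot.move_to([.547,.05,.30],q)
for c in ["wrist"]:
    o=bot.observe(); pose=(o["ee_pos"],o["tool_rot"]); f=grab_frame(c); cv2.imwrite("pics/w1.png",f["color"])
    for th in ["ramekin_a","caddy_a","tealight"]:
        print(th,[(hit(f,d["position"][0]*640,d["position"][1]*400,.115,pose)[:2].round(3).tolist(),round(d["score"],2)) for d in place_of(c,th)])
s=grab_frame("side"); cv2.imwrite("pics/s1.png",s["color"])
for th in ["ramekin_a","caddy_a","tealight"]:
    print(th,[(hit(s,d["position"][0]*640,d["position"][1]*400,.115)[:2].round(3).tolist(),round(d["score"],2)) for d in place_of("side",th)])
E
```

```text
(213, 30) [0.458 0.147 0.115]
(217, 150) [0.459 0.04  0.115]
(240, 320) [ 0.461 -0.143  0.115]
(448, 70) [0.66  0.112 0.115]
(443, 200) [ 0.663 -0.006  0.115]
(437, 235) [ 0.662 -0.041  0.115]
corner (250, 292) [ 0.302 -0.323  0.115]
corner (417, 272) [ 0.825 -0.302  0.115]
corner (241, 153) [0.277 0.286 0.115]
corner (380, 143) [0.826 0.296 0.115]
ramekin_a [([0.573, -0.183], 0.91), ([0.535, 0.212], 0.62)]
caddy_a [([0.573, -0.085], 0.77), ([0.581, 0.005], 0.7)]
tealight [([0.545, 0.113], 0.85)]
ramekin_a [([0.529, 0.227], 0.83), ([0.569, -0.174], 0.78), ([0.577, 0.019], 0.34)]
caddy_a [([0.582, 0.009], 0.95), ([0.57, -0.08], 0.8)]
tealight [([0.553, 0.124], 0.7)]
```

View pics/w1.png

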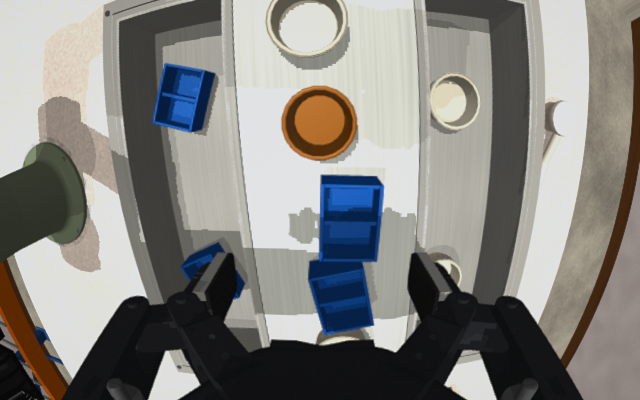

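The wrist view shows the glass rim centred at about (319,123) px and nothing beside it along x. The yaw of the well is about -1°. I check the rim against the network's position, then grasp.

```bash
python3 - <<'E'
from h import *
o=bot.observe(); pose=(o["ee_pos"],o["tool_rot"]); f=grab_frame("wrist")
g=hit(f,319,123,.185,pose); print("glass rim",g, "ramekin rim",hit(f,307,20,.151,pose))
q=o["tool_rot"]
if np.hypot(g[0]-.546,g[1]-.113)>.012: raise SystemExit("disagree")
x,y=.5*(g[0]+.546),.5*(g[1]+.113); print(x,y)
bot.movel([x,y,.24],vel=.2); bot.movel([x,y,.130],vel=.1)
print(bot.observe()["wrist_force"])
bot.close_gripper(35); o=bot.observe(); print(o["width"],o["ee_pos"],o["t"])
bot.movel([x,y,.17],vel=.08); o=bot.observe(); print(o["width"],o["wrist_force"])
f=grab_frame("wrist"); cv2.imwrite("pics/w2.png",f["color"])
s=grab_frame("side"); cv2.imwrite("pics/s2.png",s["color"])
for c in ["side","scene"]:
  s=grab_frame(c)
  for th,z in [("tray_glass_a",.004),("tray",0)]:
    print(c,th,[(hit(s,d["position"][0]*640,d["position"][1]*400,z)[:2].round(3).tolist(),round(d["score"],2)) for d in place_of(c,th)])
E
```

```text
glass rim [0.54528187 0.11080807 0.185     ] ramekin rim [0.53398946 0.20837146 0.151     ]
0.5456409346089752 0.11190403744410435
[-0.47710037 -0.41522255 -0.4218971 ]
0.06256440400780308 [0.54604812 0.11194972 0.13098458] 5.7083
0.06259554556145741 [-1.50279815  0.26176689 -2.11448432]
side tray_glass_a [([0.37, -0.396], 0.7), ([0.364, -0.48], 0.57)]
side tray [([0.438, -0.446], 0.6), ([0.371, -0.387], 0.46)]
scene tray_glass_a [([0.349, -0.403], 0.73), ([0.347, -0.489], 0.56)]
scene tray [([0.469, -0.439], 0.68)]
```

View pics/w2.png

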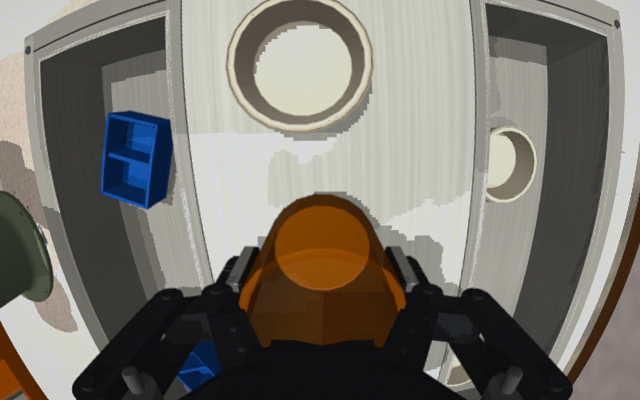

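View pics/s2.png

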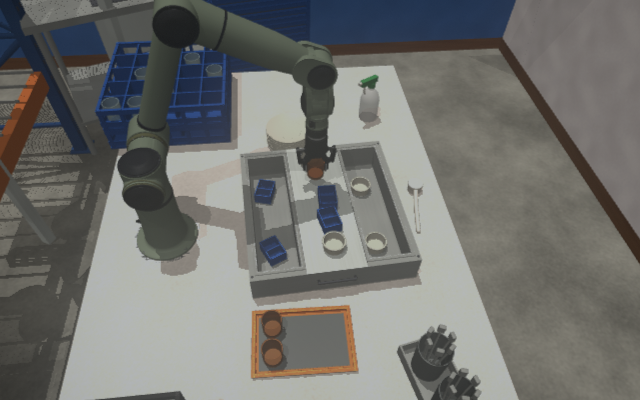

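The glass is held upright between the pads (63 mm opening, about 2 N weight). The tray is free to the right of its two glasses. I'll carry the glass over and set it down.

```bash
python3 - <<'E'
from h import *
s=grab_frame("side")
c=[hit(s,*p,.016)[:2] for p in [(251,310),(350,306),(357,372),(252,377)]]; print(np.round(c,3).tolist(),np.mean(c,0))
o=bot.observe(); q=o["tool_rot"]; z0=.131
x,y=.505,-.44
bot.movel([.5456,.1119,.27],vel=.2)
bot.move_to([x,y,.22],q); o=bot.observe(); print(o["t"],o["ee_pos"],o["tool_rot"],o["width"])
bot.movel([x,y,.06],vel=.15)
f=grab_frame("wrist"); cv2.imwrite("pics/w3.png",f["color"])
b=bot.observe()["wrist_force"]
z=.028
bot.movel([x,y,z],vel=.06)
while z>.014:
    z-=.0015; bot.movel([x,y,z],vel=.03); o=bot.observe(); w=o["wrist_force"]
    print(round(z,4),o["ee_pos"][2].round(4),w.round(2))
    if w[2]-b[2]>3: break
print(o["t"])
E
```

```text
[[0.296, -0.332], [0.612, -0.348], [0.6, -0.56], [0.295, -0.545]] [ 0.45088307 -0.4462745 ]
9.4583 [ 0.50577468 -0.43886563  0.22023313] [ 0.5004914  -0.50033858  0.49963261 -0.4995367 ] 0.06277034639039025
0.0265 0.0268 [-0.07 -0.19 -1.42]
0.025 0.0249 [ 0.19  0.31 -0.85]
0.0235 0.0234 [-0.34 -0.69 -2.43]
0.022 0.0218 [-0.25  0.59 -1.4 ]
0.0205 0.0203 [-1.29  0.09 -2.35]
0.019 0.02 [-2.07  2.39  4.95]
12.9083
```

View pics/w3.png

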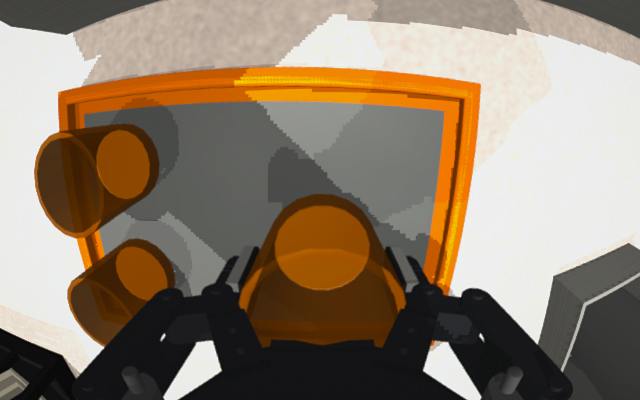

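Contact came at z 0.020, as predicted from the grasp height (0.131 - 0.111). The two tray glasses are clear of the fingers. I'll release, back off and check.

```bash
python3 - <<'E'
from h import *
bot.release(); bot.pause(.2)
o=bot.observe(); p=o["ee_pos"]
bot.movel([p[0],p[1],.16],vel=.15)
f=grab_frame("wrist"); cv2.imwrite("pics/w4.png",f["color"])
o=bot.observe();q=o["tool_rot"]; q=R.from_quat(q[[1,2,3,0]])
# jaw along y variants
for a in (90,-90):
    qq=(R.from_euler("z",a,degrees=True)*R.from_quat([-.5,.5,-.5,.5])).as_quat()
    print(a,qq,[ (None if j is None else j.round(2).tolist()) for j in [kin.solve_ik(P,qq[[3,0,1,2]]) for P in ([.509,-.184,.122],[.47,.215,.122],[.64,0,.122],[.44,0,.122],[.69,.17,.122])]])
print(o["t"],o["q"])
bot.move_to([.509,-.184,.25],[.5,-.5,.5,-.5])
s=grab_frame("side"); cv2.imwrite("pics/s4.png",s["color"])
E
```

```text
90 [-7.07106781e-01  5.55111512e-17 -5.55111512e-17  7.07106781e-01] [[-0.48, 0.41, -0.37, 0.79, 0.0, -0.48], [0.29, 0.37, -0.44, 0.77, 0.0, 0.29], [-0.12, 0.57, -0.09, 0.91, 0.0, -0.12], [-0.17, 0.24, -0.63, 0.7, 0.0, -0.17], [0.14, 0.7, 0.14, 1.01, 0.0, 0.14]]
-90 [-5.55111512e-17  7.07106781e-01 -7.07106781e-01  5.55111512e-17] [[-0.48, 0.41, -0.37, 0.79, 0.0, 2.66], [0.29, 0.37, -0.44, 0.77, 0.0, -2.86], [-0.12, 0.57, -0.09, 0.91, 0.0, 3.03], [-0.17, 0.24, -0.63, 0.7, 0.0, 2.97], [0.14, 0.7, 0.14, 1.01, 0.0, -3.0]]
14.6083 [-8.26791974e-01  5.98265202e-01  5.18000201e-02  1.02685134e+00
 -2.28001506e-04  7.44075405e-01]
```

View pics/s4.png

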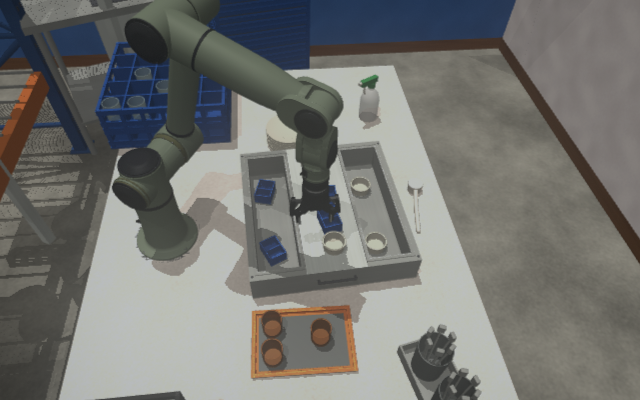

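The tea-light stands on the tray at about (321,332) px and the other two glasses are unmoved. The ramekins and caddies already in the pans lie close to the drop zones, so I locate them to choose free lanes.

```bash
python3 - <<'E'
from h import *
s=grab_frame("side")
for n,p,z in [("r",(376,243),.06),("r",(361,187),.06),("c",(265,190),.04),("c",(273,250),.04)]: print(n,hit(s,*p,z).round(3))
s=grab_frame("scene"); cv2.imwrite("pics/sc4.png",s["color"])
for n,p,z in [("r",(302,254),.06),("r",(378,229),.06)]: print(n,hit(s,*p,z).round(3))
q=np.array([.70710678,-.70710678,0,0])
bot.close_gripper(20)
bot.move_to([.62,-.0,.26],q)
o=bot.observe(); pose=(o["ee_pos"],o["tool_rot"]); f=grab_frame("wrist"); cv2.imwrite("pics/w5.png",f["color"]); print(o["t"],o["width"],o["tool_rot"])
for th in ["ramekin_a","caddy_a"]:
  for c,ff in (("wrist",f),("scene",s)):
    print(th,c,[(hit(ff,d["position"][0]*640,d["position"][1]*400,.115,pose)[:2].round(3).tolist(),round(d["score"],2)) for d in place_of(c,th)])
E
```

```text
r [ 0.731 -0.143  0.06 ]
r [0.724 0.119 0.06 ]
c [0.36  0.154 0.04 ]
c [ 0.377 -0.125  0.04 ]
r [ 0.741 -0.134  0.06 ]
r [0.731 0.132 0.06 ]
17.6917 0.0002796185975263325 [-7.06994777e-01  7.07218433e-01 -6.11989882e-04  3.14270577e-04]
ramekin_a wrist [([0.574, -0.184], 0.89), ([0.538, 0.207], 0.82)]
ramekin_a scene [([0.542, 0.209], 0.85), ([0.567, -0.19], 0.58)]
caddy_a wrist [([0.572, -0.088], 0.95), ([0.577, 0.014], 0.9)]
caddy_a scene [([0.585, 0.01], 0.89), ([0.573, -0.081], 0.6)]
```

View pics/w5.png

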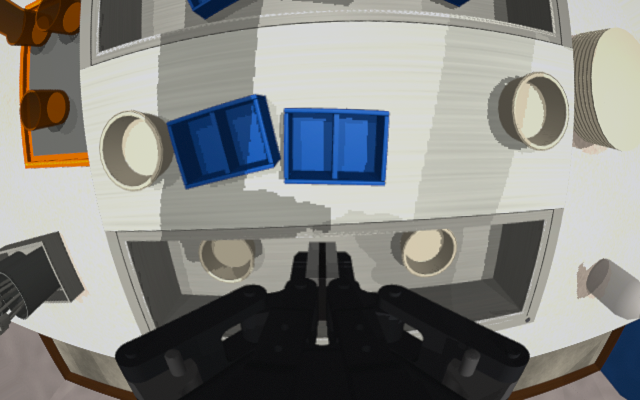

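Existing ramekins are at y ≈ -0.14 and +0.125, and existing caddies at y ≈ -0.125 and +0.155. The middle of both pans is free. I'll slide the caddies first, steering both toward the middle.

```bash
cat >> h.py <<'E'
Q0=np.array([.70710678,-.70710678,0,0])
def qyaw(a): 
    r=(R.from_euler("z",a)*R.from_quat(Q0[[1,2,3,0]])).as_quat(); return r[[3,0,1,2]]
def push(a,b,yaw=0,vel=.12,z=.121):
    q=qyaw(yaw)
    bot.move_to([*a,.24],q); bot.movel([*a,z],vel=.2); 
    bot.movel([*b,z],ori=q,vel=vel)
    o=bot.observe(); print("end",o["ee_pos"].round(3),o["wrist_force"].round(1),round(o["t"],2))
    bot.movel([*b,.24],vel=.25)
def look(name):
    o=bot.observe(); pose=(o["ee_pos"],o["tool_rot"]); f=grab_frame("wrist"); s=grab_frame("side"); g=grab_frame("scene")
    cv2.imwrite(f"pics/{name}w.png",f["color"]);cv2.imwrite(f"pics/{name}s.png",s["color"]);cv2.imwrite(f"pics/{name}g.png",g["color"])
    for th in ["ramekin_a","caddy_a"]:
      for c,ff in (("wrist",f),("side",s),("scene",g)):
        print(th,c,[(hit(ff,d["position"][0]*640,d["position"][1]*400,.115,pose)[:2].round(3).tolist(),round(d["score"],2)) for d in place_of(c,th)])
    print("t",o["t"])
E
python3 - <<'E'
from h import *
push([.636,0],[.440,.047])
bot.pause(.2)
look("a")
E
```

```text
end [0.441 0.047 0.121] [-0.6  0.5  0.2] 20.77
ramekin_a wrist [([0.537, 0.212], 0.87), ([0.572, -0.184], 0.82)]
ramekin_a side [([0.538, 0.202], 0.81), ([0.578, -0.177], 0.7)]
ramekin_a scene [([0.538, 0.203], 0.78), ([0.579, -0.201], 0.72), ([0.633, -0.459], 0.37)]
caddy_a wrist [([0.413, 0.045], 0.94), ([0.576, -0.088], 0.69)]
caddy_a side [([0.573, -0.084], 0.74), ([0.366, -0.525], 0.73), ([0.415, -0.017], 0.63)]
caddy_a scene [([0.564, -0.081], 0.91), ([0.514, 0.013], 0.5)]
t 21.5917
```

View pics/as.png

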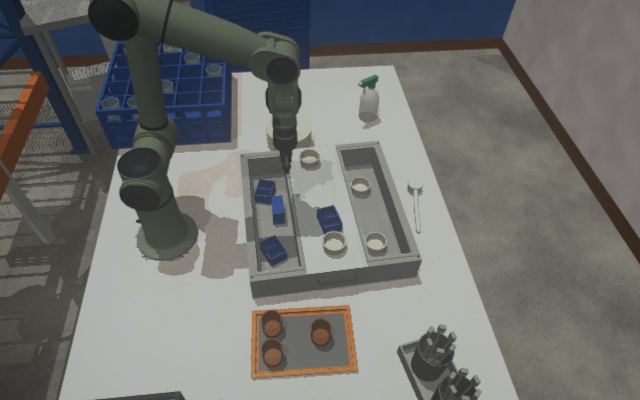

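View pics/aw.png

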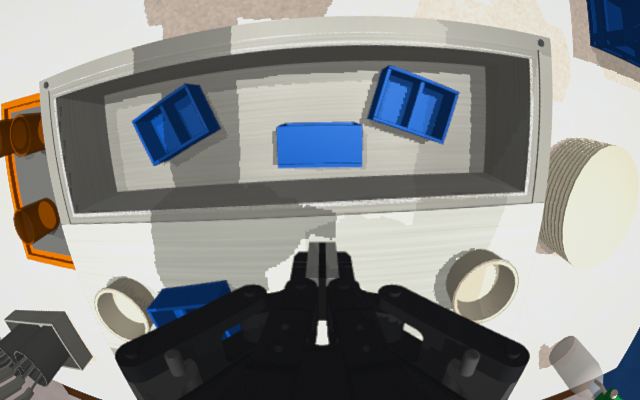

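One caddy is in the near pan, on its side. Next is the second caddy, at (0.573,-0.085).

```bash
python3 - <<'E'
from h import *
push([.634,-.09],[.440,-.068],yaw=.1)
bot.pause(.2)
look("b")
E
```

```text
end [ 0.441 -0.068  0.121] [-0.4  1.1  0.8] 25.5
ramekin_a wrist [([0.575, -0.184], 0.89), ([0.537, 0.215], 0.77)]
ramekin_a side [([0.526, 0.21], 0.59)]
ramekin_a scene [([0.572, -0.201], 0.61), ([0.542, 0.206], 0.6)]
caddy_a wrist [([0.422, -0.072], 0.9), ([0.414, 0.026], 0.65)]
caddy_a side [([0.415, -0.019], 0.74), ([0.431, -0.113], 0.68)]
caddy_a scene [([0.512, -0.103], 0.66), ([0.502, 0.012], 0.55)]
t 26.325
```

View pics/bs.png

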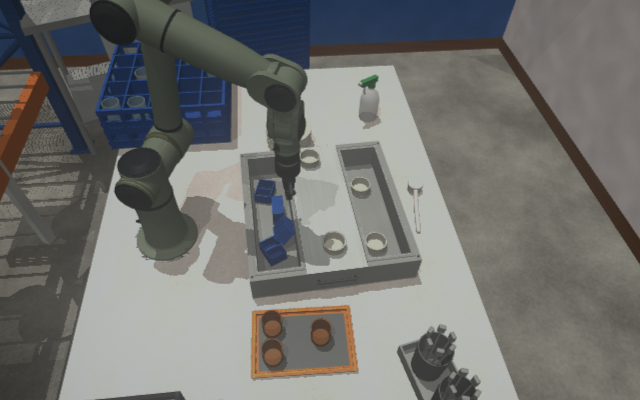

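View pics/bw.png

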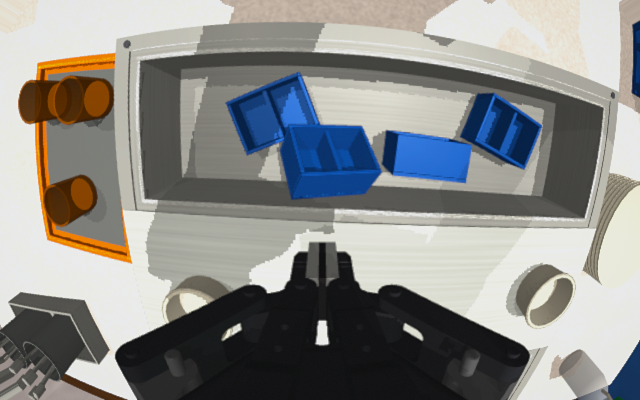

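Both caddies are in the near pan; the second leans on one that was there, well below the rim. Now I slide the ramekins diagonally toward the free middle of the far pan, starting with the one at (0.574,-0.184).

```bash
python3 - <<'E'
from h import *
c=np.array([.574,-.185]); d=np.array([.71,-.065])-c; L=np.hypot(*d); u=d/L
push(c-u*.064,c+u*(L-.045),yaw=np.arctan2(u[1],u[0]))
bot.pause(.2)
look("c")
E
```

```text
end [ 0.676 -0.095  0.121] [ 0.8  0.5 -0.8] 30.15
ramekin_a wrist [([0.67, -0.038], 0.91), ([0.531, 0.212], 0.85)]
ramekin_a side [([0.537, 0.22], 0.61), ([0.67, -0.061], 0.53), ([0.428, -0.006], 0.51)]
ramekin_a scene [([0.744, -0.054], 0.81), ([0.543, 0.216], 0.62), ([0.624, -0.454], 0.18)]
caddy_a wrist [([0.47, -0.085], 0.97), ([0.46, 0.009], 0.6), ([0.535, 0.213], 0.54)]
caddy_a side [([0.421, -0.112], 0.61), ([0.427, -0.011], 0.51), ([0.373, -0.451], 0.43)]
caddy_a scene [([0.509, 0.014], 0.59), ([0.501, -0.099], 0.58)]
t 30.975
```

View pics/cs.png

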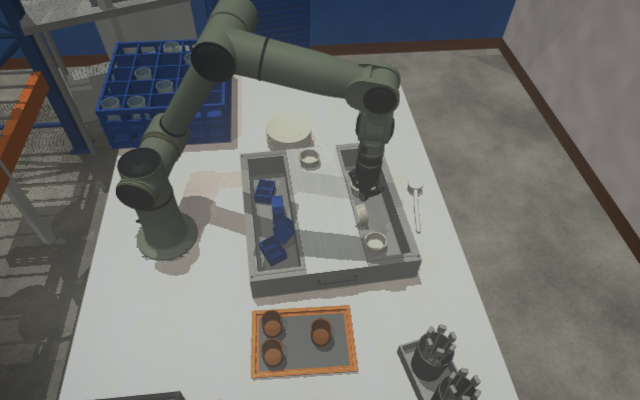

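View pics/cw.png

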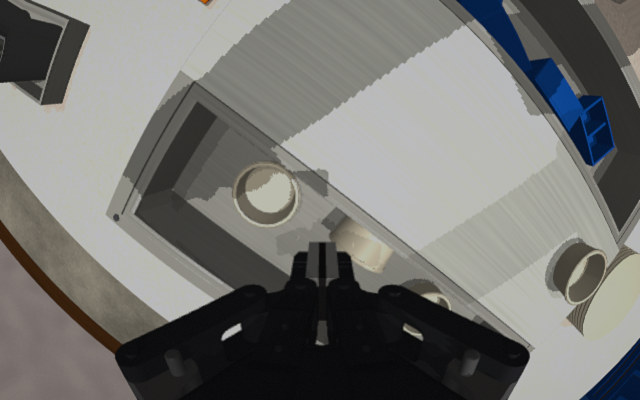

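The first ramekin is in the far pan, standing on its edge near the plate-side wall at about y -0.04. I'll come back to check it. Second ramekin now.

```bash
python3 - <<'E'
from h import *
c=np.array([.537,.211]); d=np.array([.712,.06])-c; L=np.hypot(*d); u=d/L
push(c-u*.064,c+u*(L-.045),yaw=np.arctan2(u[1],u[0]))
bot.pause(.1)
bot.move_to([.66,.0,.30],qyaw(np.pi/2) if kin.solve_ik([.66,.0,.30],qyaw(np.pi/2)) is not None else qyaw(0))
look("d")
E
```

```text
end [0.678 0.09  0.121] [ 0.6  0.  -0.2] 36.16
ramekin_a wrist [([0.679, -0.022], 0.73), ([0.68, 0.046], 0.56)]
ramekin_a side [([0.668, 0.024], 0.76), ([0.663, -0.048], 0.57)]
ramekin_a scene [([0.724, -0.048], 0.87), ([0.755, 0.029], 0.66)]
caddy_a wrist [([0.469, -0.067], 0.87), ([0.46, 0.022], 0.79)]
caddy_a side [([0.42, -0.109], 0.92), ([0.421, -0.018], 0.58), ([0.375, -0.44], 0.25)]
caddy_a scene [([0.507, -0.105], 0.69), ([0.497, 0.012], 0.48)]
t 38.9583
```

View pics/ds.png

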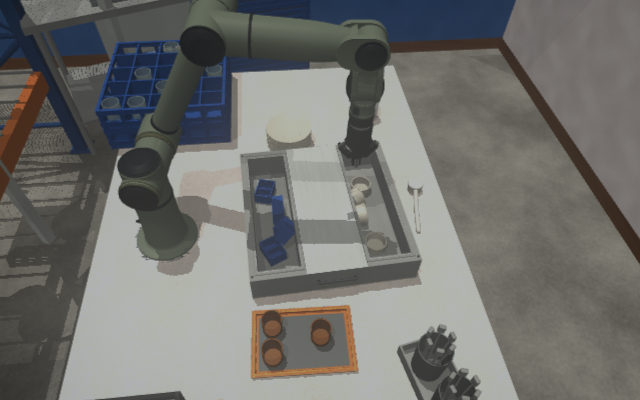

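View pics/dw.png

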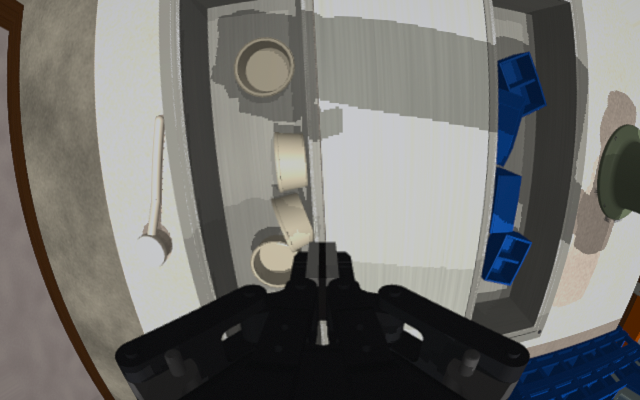

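View pics/dg.png

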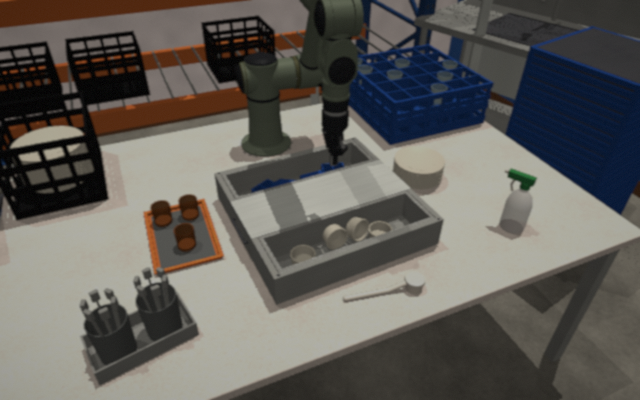

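Both ramekins are in the far pan but stand on edge with their feet close to the plate-side wall. That puts their origins near the -0.069 limit, so I measure closely from above.

```bash
python3 - <<'E'
from h import *
q=qyaw(np.pi/2)
bot.move_to([.673,.085,.24],q)
o=bot.observe(); pose=(o["ee_pos"],o["tool_rot"]); f=grab_frame("wrist")
im=f["color"]; cv2.imwrite("pics/e.png",cv2.resize(im[60:260,200:400],(800,600)[:1]*1+(600,),interpolation=cv2.INTER_CUBIC) if False else cv2.resize(im[60:260,180:440],(780,600),interpolation=cv2.INTER_CUBIC))
T=None
oo,_=ray(f,300,100,pose); print("cam",oo,o["t"])
for d in place_of("wrist","ramekin_a"): print(np.multiply(d["position"],[640,400]).round(),d["score"],hit(f,d["position"][0]*640,d["position"][1]*400,.055,pose).round(3))
E
```

```text
cam [0.67363256 0.00958298 0.38294595] 39.9083
[313. 159.] 0.94 [0.683 0.066 0.055]
[310.  87.] 0.58 [ 0.686 -0.011  0.055]
```

View pics/e.png

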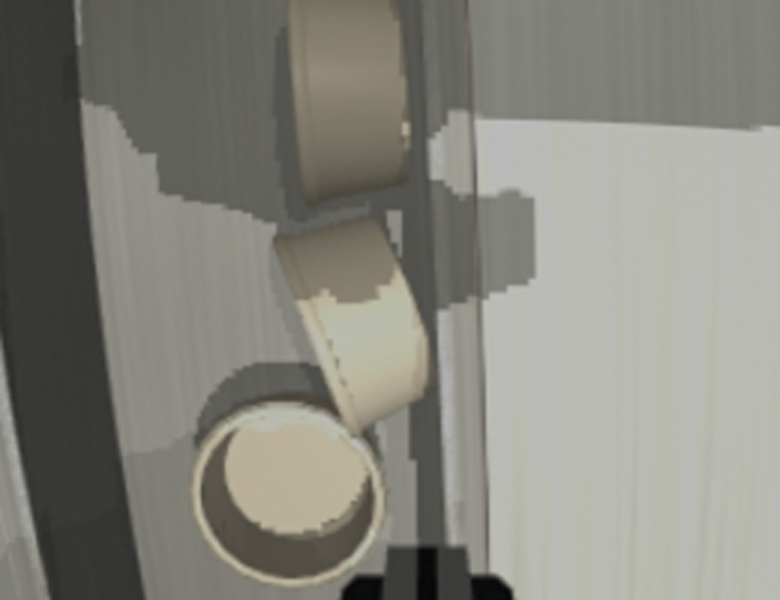

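```bash
python3 - <<'E'
from h import *
o=bot.observe(); pose=(o["ee_pos"],o["tool_rot"]); f=grab_frame("wrist")
P=lambda a,b,z:hit(f,180+a/3,60+b/3,z,pose).round(4)
for n,a,b,z in [("r_foot_up",407,100,.056),("r_foot_up_top",405,60,.09),("r_rim_up",295,100,.056),("r2_foot_lo",428,355,.056),("r2_footmid",408,290,.09),("r2_foot far",375,220,.056),("r2 rim",350,430,.056),("r2 rim",277,240,.056),
 ("wall?dark/light",423,60,.114),("wall?dark/light",437,260,.114),("wall",443,500,.114),("plate edge",466,60,.115),("plate edge",478,300,.115),("dark left",405,500,.018),("far wall top",75,30,.114),("farwall bottom",78,60,.018),("farwall bottom",100,300,.018)]: print(n,P(a,b,z))
E
```

```text
r_foot_up [ 0.6813 -0.0058  0.056 ]
r_foot_up_top [ 0.6812 -0.0171  0.09  ]
r_rim_up [ 0.7205 -0.0066  0.056 ]
r2_foot_lo [0.6741 0.0858 0.056 ]
r2_footmid [0.6805 0.0563 0.09  ]
r2_foot far [0.6928 0.0366 0.056 ]
r2 rim [0.7032 0.1144 0.056 ]
r2 rim [0.7279 0.0433 0.056 ]
wall?dark/light [ 0.6754 -0.0151  0.114 ]
wall?dark/light [0.6714 0.0434 0.114 ]
wall [0.6694 0.1188 0.114 ]
plate edge [ 0.6632 -0.015   0.115 ]
plate edge [0.6594 0.0552 0.115 ]
dark left [0.6839 0.158  0.018 ]
far wall top [ 0.7794 -0.0296  0.114 ]
farwall bottom [ 0.8157 -0.0303  0.018 ]
farwall bottom [0.8107 0.07   0.018 ]
```

Feet are at x ≈ 0.681 (wall at 0.675) and, for the tilted one, foot centre ≈ 0.683 (wall 0.671). Both are inside by about 6 to 12 mm. I do the same check for the caddies and confirm that nothing is rolling.

```bash
python3 - <<'E'
from h import *
q=qyaw(np.pi/2)
a=grab_frame("scene")["color"].astype(int)
bot.move_to([.455,.045,.26],q)
o=bot.observe(); pose=(o["ee_pos"],o["tool_rot"]); f=grab_frame("wrist")
im=f["color"]; cv2.imwrite("pics/f.png",cv2.resize(im[40:240,240:500],(780,600),interpolation=cv2.INTER_CUBIC))
print("cam",ray(f,300,100,pose)[0],o["t"])
b=grab_frame("scene")["color"].astype(int)
d=np.abs(a-b).max(2)[215:270,280:400]; print("far pan change px",(d>40).sum())
E
```

```text
cam [ 0.45687044 -0.03172328  0.40453618] 41.0
far pan change px 264
```

View pics/f.png

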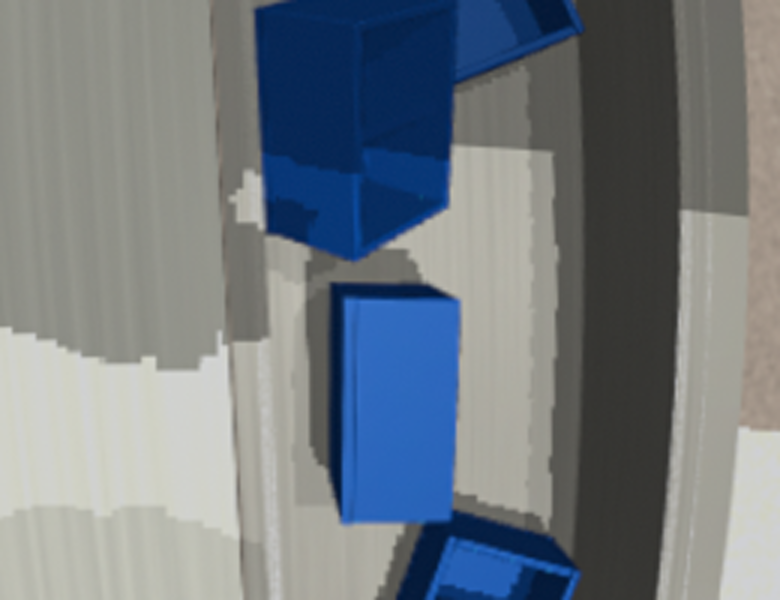

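```bash
python3 - <<'E'
from h import *
bot.move_to([.40,.06,.26],qyaw(np.pi/2))
bot.pause(.5)
o=bot.observe(); pose=(o["ee_pos"],o["tool_rot"]); f=grab_frame("wrist")
a=grab_frame("scene")["color"].astype(int); a2=grab_frame("side")["color"].astype(int)
im=f["color"]; cv2.imwrite("pics/g.png",cv2.resize(im[40:240,180:440],(780,600),interpolation=cv2.INTER_CUBIC))
bot.pause(1)
b=grab_frame("scene")["color"].astype(int); b2=grab_frame("side")["color"].astype(int)
print("still:",(np.abs(a-b).max(2)>30).sum(),(np.abs(a2-b2).max(2)>30).sum())
s=b2.astype(np.uint8); cv2.imwrite("pics/gs.png",cv2.resize(s[140:300,235:425],(760,640)[:1]+(600,)))
print(o["t"],ray(f,300,100,pose)[0])
E
```

```text
still: 0 0
41.9417 [ 0.40093763 -0.01648479  0.40358779]
```

View pics/g.png

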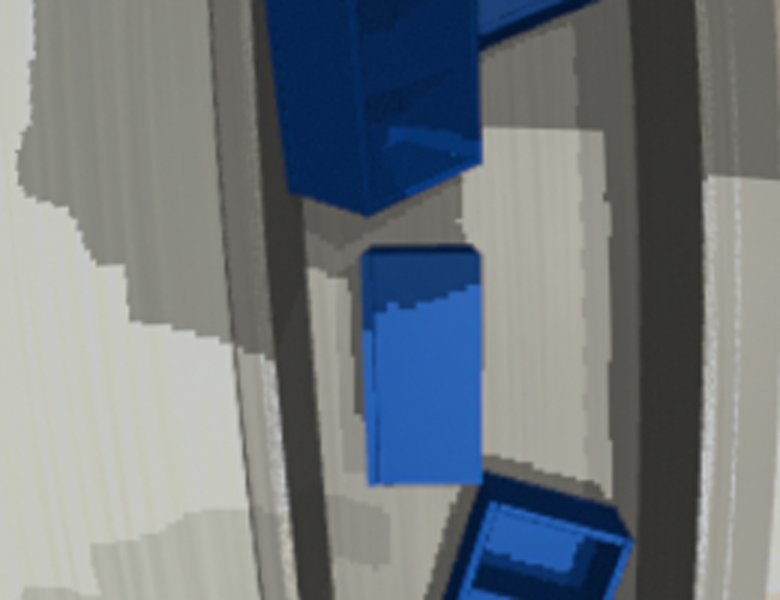

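View pics/gs.png

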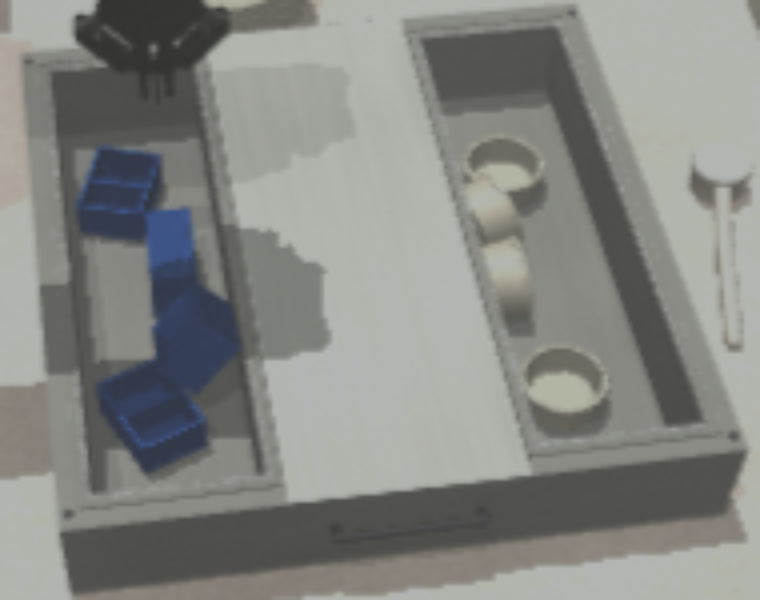

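Everything is at rest: no pixels changed over 1 s in either camera. All four pieces lie inside their pans with clearance, the plate is empty, and the robot is clear. One last look at the tray, then I hand in.

```bash
python3 - <<'E'
from h import *
s=grab_frame("side"); cv2.imwrite("pics/hs.png",cv2.resize(s["color"][295:385,240:370],(780,540)))
E
```

```text
(no output)
```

View pics/hs.png

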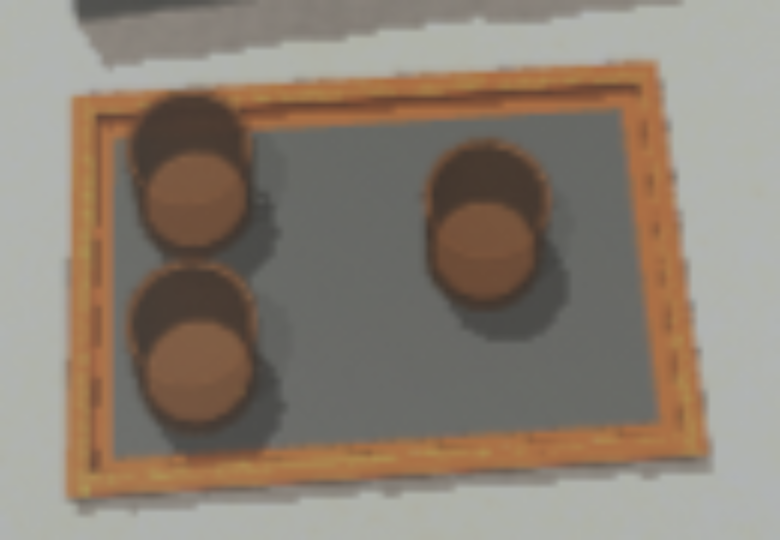

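All three glasses stand upright, and the tea-light is well inside the tray, at about (485,245) px in the crop.

```bash
python3 -c "
from plant import bot
bot.sign_off()"
```

```text
the job is handed in; nothing more can be done
```

The plate is clear and I handed the job in at about 43 s of the 70 s; the hand-in gives no verdict.

- **Tea-light glass:** I gripped it at 35 N and set it down on the free part of the tray when the wrist felt contact. Contact came at the height I had predicted. The last picture shows all three glasses upright, and the two that were already there look unmoved.
- **Caddies:** I slid both over the edge into the near pan. One lies on its side in the middle. The other leans on a caddy that was already there, below the rim, with its origin an estimated 19 mm inside the wall.
- **Ramekins:** I slid both into the far pan. They came to rest on edge near the plate-side wall rather than flat. I measured their feet as about 6 mm and 12 mm inside that wall, give or take about 3 mm. The 6 mm one is the tightest margin against the pan limits, and I left it alone rather than risk knocking it.

In the last checks neither fixed camera's picture changed over 1 s, and the gripper stood clear of everything. The trained networks' positions disagreed by up to 2 cm between cameras in places. For the grasp and the pan clearances I relied on wrist-camera measurements instead.

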